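# Put the levelling wedges away under the dust cover

### The arm

A 6-joint arm with a two-finger parallel gripper is mounted at the origin on the work surface. World frame = base frame: x ahead of the robot, y to its left, z up, the work surface at z = 0. Lengths are in m, angles in rad, forces in N, time in s.
With the tool pointing down it reaches from about 0.275 to 0.825 m from the base axis. Payload 5.2 kg.
Tool frame: the origin (TCP) lies between the finger pads; the fingertips stand 14 mm ahead of it and the grasp point (between the pads) lies 5 mm behind it (robot.tips_ahead is the distance from the TCP to the fingertips, in m); y points along the fingers, x is the direction in which the jaws open and shut, and the axes are right-handed (so a half turn about y gives the same grasp; the last joint's range is limited). The gripper opens to 93 mm and grips with 3 to 60 N. Pads are 15 mm wide; open, the fingers measure 128 mm over their backs; the gripper's body (75 mm by 188 mm) begins 65 mm behind the grasp point.
Start: joints at [-1.454, 0.259, 1.535, -0, 1.348, -0.203], TCP at [0.173, -0.522, 0.233] pointing down, gripper open.
Joint ranges: [-3.14, 3.14], [-0.91, 2.08], [0.19, 2.58], [-1.22, 4.36], [0.22, 2.71], [-3.12, 3.12]. Speed limits (rad/s): [2.57, 2.57, 3.14, 3.14, 3.14, 3.14].

### API

Orientations are given as a rotation vector (axis times angle).
In Python, from bench import robot, release, grab, ik, sensors, optics, sign_off gives the robot as it stands. Calls block until the motion is done:
- robot.goto(position, orientation): joint-space move of the TCP to a pose.
- robot.move_straight(position, rotation=None, v=0.15, force_limit=None): straight line of the TCP; rotation=None keeps the orientation; v is the mean speed in m/s. With force_limit (N) it stops when the force on the tool has changed by that much, and returns True; else False.
- robot.move_joints(angles): joint-space move.
- release() and grab(strength=None): open the fingers fully, or close them until they stop; strength is the grip in N (None keeps the last).
- robot.wait(seconds).
- ik(position, orientation): joint angles nearest the present ones, or None.
- sensors.sense(): the state.
- optics.capture(name): name is "side" or "top"; returns the picture (420x560x3 uint8, red, green, blue); there is no depth.
- optics.calibration(name): a dict with "intrinsics" (3x3 intrinsics, pixels), "k1" (the pictures are not rectified: a ray, as slopes to the right and down, at radius r is drawn at 1 + k1 r^2 times it, then the intrinsics apply), "extrinsics" (4x4, takes a point from camera to world coordinates). Camera axes: x right, y up, looking along -z (the intrinsics and any distortion apply to the point x, -y, -z); pixel columns grow to the right and rows downward; lengths in m; the calibration is good to about 2 mm. A picture is of the moment at which its call begins. calibration takes no time and is no camera call.
A pose or a line that the arm cannot do raises robot.Unreachable and nothing moves.
- sign_off(): hands the job in, once; it reports no verdict.
The state is a dict: "time": time; "qpos": joint angles; "joint_vel": joint speeds; "effort": joint torques, N m; "ee_pos": TCP position; "eef_rot": TCP orientation; "ft_force": force on the tool from outside, world axes, zero at the start; "torque": the same for the moment, N m; "width": opening from 0.0 (shut) to 1.0 (fully open).
Only numpy, scipy, OpenCV 4.12 (cv2) and the standard library are available. Lean on these libraries where they do the work, as an engineer would, in place of code of your own. Each camera call takes 0.05 s, during which the arm holds its last target. There are 200 camera calls.

### The job

Lift the clear dust cover on the teak crate right open, move the headshell from the tray to the middle of the grey cartridge mat, standing upright as it was, and pack every wooden wedge on the table flat in the tray, alternately head to tail in one close row without gaps, the first wedge with its straight face against the back stop by the hinge and each next one snug against the one before. When all are in, lower the cover gently until it is fully down, and leave the other things on the table alone.

Things in the scene. Friction and masses are not known exactly. Their poses are not given: they have to be found in the camera images.
- crate: Teak crate, 200 x 170 x 50 mm (x, y, z), fixed. Origin: centre of its underside; x points away from the robot to the cover's hinge, y left, z up. On its top is a shallow open tray: floor = the crate's top (50 mm up), inside 118 mm along x by 70 mm along y, rim strips only 10 mm high and 6 mm thick, low enough to grip over. The back strip is the stop; its inner face is at x = +57 mm.
- tray_left (a point): Middle of the inner face of the tray's left (+y) strip, at floor level; axes as the crate's.
- cover (a joint): Clear dust cover, a hood 154 x 94 x 46 mm hinged behind the tray; angle in rad: 0 = down on its stop, rim round the tray; grows as its front is lifted; 1.57 upright; 1.9 = open stop. A stiff hinge holds it anywhere (0.2 kg; 2 to 4 N at the bar moves it). Starts shut or a little ajar. Right open is about 1.75: at less it hinders a gripper over the back of the tray.
- cover_bar (a point): Centre of the cover's steel pull bar, round, 10 mm thick, 74 mm long, parallel to the crate's y axis, 36 mm in front of the hood's front wall on two arms 64 mm apart. It can be pinched from above at any cover angle and turns between the fingers. With the cover shut it is 190 mm in front of and 34 mm above the hinge line.
- cover_hinge (a point): Middle of the cover's hinge line, 28 mm behind the tray's back stop face and 12 mm above the tray floor; axes as the crate's; the hinge line is its y axis.
- headshell: Chrome headshell with its black cartridge below it, 46 x 18 x 24 mm, 30 g. Origin: centre of the underside of the cartridge; x along its length, z up. Both are 17 to 18 mm across y, the width to grip; a grip on its upper 12 mm clears the tray's rim strips. It starts standing upright in the tray under the cover, roughly along the crate's x axis.
- mat: Grey silicone cartridge mat, 100 x 80 x 3 mm, fixed flat on the table to one side of the crate. Origin: centre of its underside, so its top is 3 mm up.
- place1 (a point): Point on the tray floor, midway across, 10 mm in front of the back stop: where the origin of wedge number 1 of a gap-free row lies (thick end to the left).
- place2 (a point): Point on the tray floor, midway across, 30 mm in front of the back stop: where the origin of wedge number 2 of a gap-free row lies (thick end to the right).
- place3 (a point): Point on the tray floor, midway across, 50 mm in front of the back stop: where the origin of wedge number 3 of a gap-free row lies (thick end to the left).
- place4 (a point): Point on the tray floor, midway across, 70 mm in front of the back stop: where the origin of wedge number 4 of a gap-free row lies (thick end to the right).
- place5 (a point): Point on the tray floor, midway across, 90 mm in front of the back stop: where the origin of wedge number 5 of a gap-free row lies (thick end to the left).
- wedge1: Beech wedge, 64 mm long, 28 high, 40 to 85 g, on its side; may be absent. Origin: underside, mid-length; y along it. From above a right-angled trapezoid: thick end y = +32 mm (x -20 to +10), thin end y = -32 mm (x 0 to +10), straight face x = +10, slanted face opposite. Grip over the two parallel ends, 64 mm apart, along x = +5 mm. Two head to tail, slants together, make 64 x 40 mm.
- wedge2: Beech levelling wedge, the same as wedge1; may be absent.
- wedge3: Beech levelling wedge, the same as wedge1; may be absent.
- wedge4: Beech levelling wedge, the same as wedge1; may be absent.
- wedge5: Beech levelling wedge, the same as wedge1; may be absent.
- marble: Bystander: glass marble paperweight with a flat foot, 62 mm across, 52 mm high. Origin: centre of its underside.
- screwdriver: Bystander: red screwdriver 160 mm long, lying along its x axis.
- record_brush: Bystander: record brush 30 x 100 x 32 mm.
- cleaner: Bystander: small bottle, 32 mm across, 75 mm high.
- spirit_level: Bystander: aluminium spirit level 24 x 150 x 22 mm.
- force_gauge: Bystander: flat black tracking-force gauge 50 x 90 x 12 mm.
- ceramic_box: Bystander: small hinged ceramic box, shut, 74 x 84 x 47 mm, fixed on the table. Origin: centre of its underside.
Not all that is in view belongs to the job. Leave any purple look-alike of the wedge4 alone. Leave any purple or turquoise look-alike of the wedge2 alone.

How it is judged:
By the outcome, as a careful person would: the job done as asked, in the order asked, and still so for the second after the job is handed in, with the robot touching nothing.
Of wedge1, wedge2, wedge3, wedge4, wedge5 only 3 to 5 are there at a start; the rules pass over those that are not, and their reading is None.
At some moment in a run one of wedge1, wedge2, wedge3, wedge4, wedge5 may be knocked a few centimetres aside while the robot is not near it.
It also fails if it takes over 210 s, if anything falls off the work surface, if the arm or the gripper's body presses on something with over 40 N, if the wrist force passes 120 N, or if a joint passes its speed limit or range.

## Working session

There is one attempt and no reset: what is moved stays moved. The work goes in short steps, each a Python script; the robot and the scene stay as the last script left them, time stands still between calls to the robot, and variables do not carry over. Pictures are saved under pics/ and viewed, about 12 in all and at most 16, crops included, and the job is handed in when it is done.

```bash
ls; mkdir -p pics; python3 - <<'E'
from bench import robot, optics, sensors
import cv2, numpy as np
for n in ("top","side"):
    im=optics.capture(n); cv2.imwrite(f"pics/{n}0.png",cv2.cvtColor(im,cv2.COLOR_RGB2BGR))
    c=optics.calibration(n); print(n,np.round(c["intrinsics"],1).tolist(),c["k1"],np.round(c["extrinsics"],4).tolist())
print(sensors.sense())
E
```

```text
pics
top [[402.4, 0.0, 277.1], [0.0, 402.4, 212.1], [0.0, 0.0, 1.0]] -0.011077062169572991 [[0.0041, 0.9977, -0.0679, 0.4617], [-0.9999, 0.0033, -0.0122, 0.018], [-0.0119, 0.0679, 0.9976, 1.2106], [0.0, 0.0, 0.0, 1.0]]
side [[509.8, 0.0, 274.1], [0.0, 509.8, 212.7], [0.0, 0.0, 1.0]] 0.06429264541563372 [[-0.9753, 0.164, -0.1478, 0.3575], [-0.2207, -0.7074, 0.6715, 0.8728], [0.0055, 0.6875, 0.7261, 1.0074], [0.0, 0.0, 0.0, 1.0]]
{'time': 0.1, 'qpos': array([-1.45382986e+00,  2.59250134e-01,  1.53592321e+00, -1.29534616e-05,
        1.34799296e+00, -2.02819095e-01]), 'joint_vel': array([-8.46190719e-04, -1.85115659e-03, -1.69287857e-03,  1.86417031e-03,
       -4.58265025e-04,  4.60991566e-05]), 'effort': array([ 2.61827015e-03, -4.38208008e+01, -2.84643012e+01,  7.21619627e-02,
        3.62624461e-02, -5.07337268e-05]), 'ee_pos': array([ 0.17285467, -0.52166304,  0.23193182]), 'eef_rot': array([-1.3425003 ,  0.97120027, -0.96942164]), 'ft_force': array([ 0.72433273, -0.30976362,  0.00753152]), 'torque': array([-0.01029347,  0.0026209 ,  0.00878618]), 'width': 1.0008523029287313}
```

View pics/top0.png

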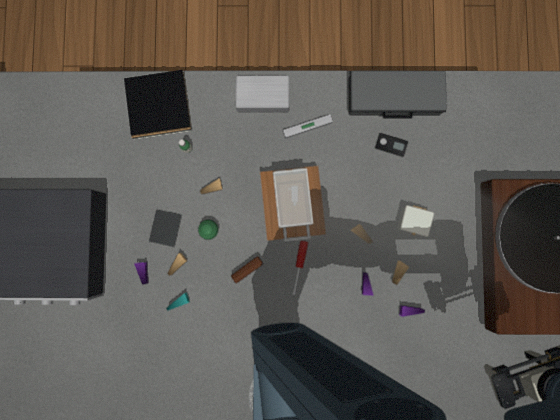

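View pics/side0.png

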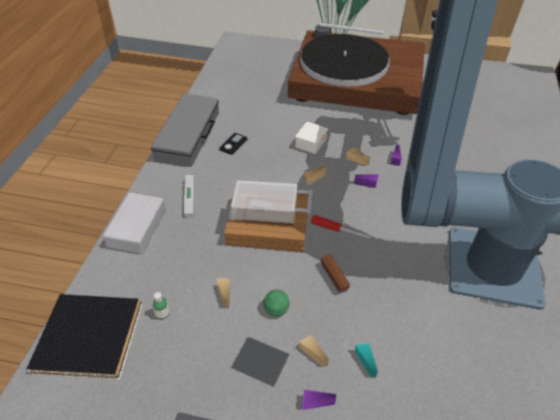

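Top view shows beech wedges at (212,186), (177,263), (361,232) and (400,271). The look-alikes are purple at (142,270), (367,283), (411,310) and turquoise at (178,300). The mat is at (165,227), and the crate at (293,200) with the cover's bar near (293,237). Next I'll zoom in to confirm, and measure.

```bash
cat > h.py <<'E'
import numpy as np, cv2
from scipy.spatial.transform import Rotation as R
from bench import robot, release, grab, ik, sensors, optics, sign_off
CAL={n:optics.calibration(n) for n in("top","side")}
def ray(n,px):
    c=CAL[n];K=np.array(c["intrinsics"],float);E=np.array(c["extrinsics"],float)
    d=(np.atleast_2d(px)-[K[0,2],K[1,2]])/[K[0,0],K[1,1]]
    u=d.copy()
    for _ in range(8): u=d/(1+c["k1"]*(u**2).sum(1,keepdims=True))
    v=np.c_[u[:,0],-u[:,1],-np.ones(len(u))]@E[:3,:3].T
    return E[:3,3],v
def plane(n,px,z):
    o,v=ray(n,px); return o+v*((z-o[2])/v[:,2])[:,None]
def proj(n,P):
    c=CAL[n];K=np.array(c["intrinsics"],float);E=np.array(c["extrinsics"],float)
    q=(np.atleast_2d(P)-E[:3,3])@E[:3,:3]; s=np.c_[q[:,0],-q[:,1]]/-q[:,2:]
    s=s*(1+c["k1"]*(s**2).sum(1,keepdims=True)); return s*[K[0,0],K[1,1]]+[K[0,2],K[1,2]]
def tri(pt,ps):
    A=np.zeros((3,3));b=np.zeros(3)
    for n,p in(("top",pt),("side",ps)):
        o,v=ray(n,p);v=v[0]/np.linalg.norm(v[0]);M=np.eye(3)-np.outer(v,v);A+=M;b+=M@o
    return np.linalg.solve(A,b)
def shot(n,name=None):
    im=cv2.cvtColor(optics.capture(n),cv2.COLOR_RGB2BGR)
    if name: cv2.imwrite(f"pics/{name}.png",im)
    return im
def crop(im,x0,x1,y0,y1,s): return cv2.resize(im[y0:y1,x0:x1],None,fx=s,fy=s,interpolation=cv2.INTER_CUBIC)
E
python3 - <<'E'
from h import *
t=cv2.imread("pics/top0.png");s=cv2.imread("pics/side0.png")
a=crop(t,250,340,155,255,4);b=crop(s,215,325,165,265,4)
w=[crop(t,x-20,x+20,y-20,y+20,5) for x,y in((212,186),(177,263),(361,232),(400,271))]
o=np.zeros((600,800,3),np.uint8);o[:400,:360]=a;o[:400,360:800]=b
for i,k in enumerate(w):o[400:,i*200:i*200+200]=k
cv2.imwrite("pics/c1.png",o)
h=cv2.cvtColor(t,cv2.COLOR_BGR2HSV)
for x,y in((212,186),(177,263),(361,232),(400,271),(268,200),(317,220),(165,227),(290,195)):print(x,y,h[y,x])
h=cv2.cvtColor(s,cv2.COLOR_BGR2HSV)
for x,y in((224,290),(312,350),(358,157),(315,175),(260,240)):print('s',x,y,h[y,x])
E
```

```text
212 186 [ 16 107 153]
177 263 [ 17 102 152]
361 232 [ 18  63 101]
400 271 [18 99 95]
268 200 [ 12 130 133]
317 220 [15 98 91]
165 227 [105  16  64]
290 195 [ 17  25 166]
s 224 290 [ 18  94 171]
s 312 350 [ 18  99 167]
s 358 157 [ 18  97 140]
s 315 175 [ 18 103 139]
s 260 240 [ 14 146 105]
```

View pics/c1.png

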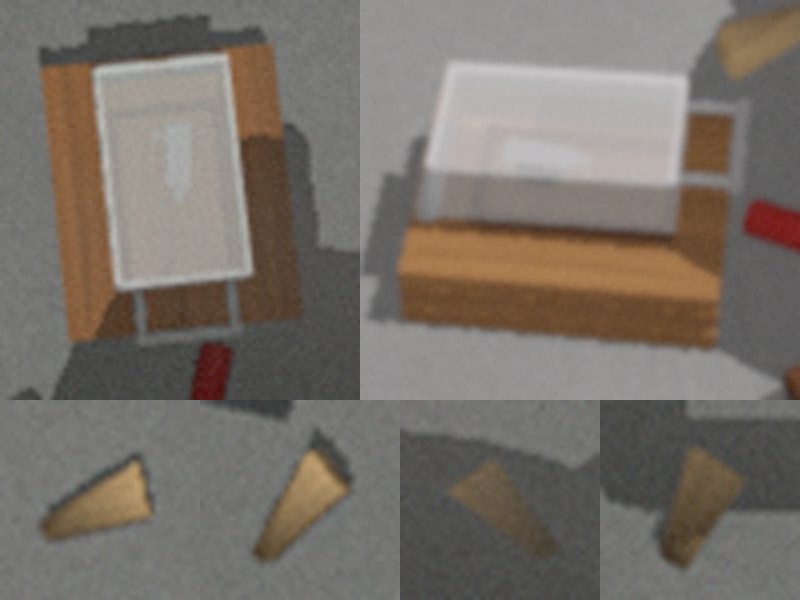

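The crop confirms all four beech trapezoids, with the cover's bar at top (298,238) and side (310,201). Now the numbers.

```bash
cat >> h.py <<'E'
def crate_from(c):  # four px corners, order back-left, back-right, front-right, front-left
    P=plane("top",c,0.05)[:,:2]
    d=(P[0]-P[3])+(P[1]-P[2]); e=(P[0]-P[1])+(P[3]-P[2])
    e=np.array([e[1],-e[0]]); v=d/np.linalg.norm(d)*200+e/np.linalg.norm(e)*170
    return P.mean(0),np.arctan2(v[1],v[0]),P
W0=np.array([[-20,32],[0,-32],[10,-32],[10,32]],np.float32)
def moments(P):
    m=cv2.moments(P.astype(np.float32).reshape(-1,1,2)); c=np.array([m["m10"],m["m01"]])/m["m00"]
    a=.5*np.arctan2(2*m["mu11"],m["mu20"]-m["mu02"]); k=np.array([np.cos(a),np.sin(a)])
    sk=m["mu30"]*k[0]**3+3*m["mu21"]*k[0]**2*k[1]+3*m["mu12"]*k[0]*k[1]**2+m["mu03"]*k[1]**3
    if sk>0:a+=np.pi     # axis points to the thick end (negative skew)
    return c,a,abs(m["m00"])
C0,A0,AR0=moments(W0)
def wedges(im,n="top"):
    h=cv2.cvtColor(cv2.GaussianBlur(im,(3,3),0),cv2.COLOR_BGR2HSV)
    m=cv2.inRange(h,(12,48,55),(24,190,255)); out=[]
    for c in cv2.findContours(m,cv2.RETR_EXTERNAL,cv2.CHAIN_APPROX_NONE)[0]:
        if not 70<cv2.contourArea(c)<400: continue
        P=plane(n,c.reshape(-1,2).astype(float),0.014)[:,:2]*1000
        if P[:,0].max()>800 or abs(P[:,1]).max()>600: continue
        cc,a,ar=moments(P); yaw=a-A0; r=np.array([[np.cos(yaw),-np.sin(yaw)],[np.sin(yaw),np.cos(yaw)]])
        o=(cc-r@C0)/1000
        out.append((o,(yaw+np.pi)%(2*np.pi)-np.pi,ar,c.reshape(-1,2).mean(0).round()))
    return out
E
python3 - <<'E'
from h import *
t=cv2.imread("pics/top0.png");s=cv2.imread("pics/side0.png")
c,y,P=crate_from([(260,171.5),(318,166),(325.5,234.5),(267.5,240.5)])
print(c,y,np.linalg.norm(P-np.roll(P,1,0),axis=1))
print(AR0,A0,C0)
for n,i in(("top",t),("side",s)):
    for w in wedges(i,n):print(n,w)
bc=tri((297.75,238.25),(310.1,201.5));print("bar",bc)
r=R.from_euler("z",y).as_matrix()[:2,:2];hinge=c+r@[.085,0];print("hinge",hinge,"rel",r.T@(bc[:2]-hinge),bc[2]-.062)
print(robot.tips_ahead)
m=cv2.inRange(cv2.cvtColor(t,cv2.COLOR_BGR2HSV),(0,0,45),(180,60,80))[195:255,140:195]
for k in cv2.findContours(m,0,2)[0]:
    if cv2.contourArea(k)>300:
        b=cv2.minAreaRect(k);px=cv2.boxPoints(b)+[140,195]
        Q=plane("top",px.astype(float),.003);print("mat",Q.mean(0),np.linalg.norm(Q-np.roll(Q,1,0),axis=1),Q)
E
```

```text
[ 0.56743645 -0.01289468] 0.1062602433374834 [0.20168738 0.16960276 0.200103   0.16773457]
1280.0 1.7484065283022516 [-0.83333333  5.33333333]
top (array([ 0.36471648, -0.32559788]), np.float64(-2.169581612309255), 1688.3330465932377, array([399., 271.]))
top (array([0.38617126, 0.3321305 ]), np.float64(-2.3798322828008436), 1554.9068781775422, array([176., 264.]))
top (array([ 0.4869732 , -0.02937788]), np.float64(-0.06611219248444744), 1637.756604313926, array([296., 231.]))
top (array([ 0.47865158, -0.21976774]), np.float64(-0.9354460219706344), 1270.7218525416683, array([361., 233.]))
top (array([0.61711597, 0.23271243]), np.float64(-2.8830553742397935), 1567.2133948090486, array([212., 187.]))
side (array([0.61807645, 0.22767975]), np.float64(-2.923533763720609), 1683.4927950776182, array([224., 291.]))
side (array([ 0.49681547, -0.11327294]), np.float64(-0.05308891963297846), 1497.850079957163, array([302., 201.]))
side (array([ 0.47760662, -0.22526123]), np.float64(-0.7171582266307297), 3020.8657973045483, array([314., 174.]))
side (array([ 0.36518944, -0.32642257]), np.float64(-2.3947037319162545), 3402.042224334553, array([357., 157.]))
bar [ 0.46420035 -0.02574494  0.09838241]
hinge [ 0.65195702 -0.00387955] rel [-0.18901672 -0.00182852] 0.036382412359356325
0.014
mat [0.49617576 0.37022584 0.003     ] [0.08056436 0.09906375 0.08097641 0.09884616] [[0.45611322 0.41933264 0.003     ]
 [0.55328609 0.40006976 0.003     ]
 [0.53609146 0.32093997 0.003     ]
 [0.43921226 0.34056098 0.003     ]]
```

```bash
cat >> h.py <<'E'
CR=np.array([0.5674,-0.0129]); CY=0.1063
def down(phi): # jaws along phi
    c,s=np.cos(phi),np.sin(phi); return R.from_matrix(np.array([[c,0,-s],[s,0,c],[0,-1,0]])).as_rotvec()
def w(p): # crate -> world
    p=np.asarray(p,float); r=R.from_euler("z",CY).as_matrix(); return r@p+[CR[0],CR[1],0]
def barpos(th):
    a=th+np.arctan2(34,190);L=np.hypot(.19,.034); return w([.085-L*np.cos(a),0,.062+L*np.sin(a)])
def best(p,phi):
    o=[]
    for f in(phi,phi+np.pi):
        q=ik(p,down(f))
        if q is not None:o.append((abs(q[5]),f))
    return min(o)[1] if o else None
def st(m=""):
    s=sensors.sense();print(m,"t",round(s["time"],1),"p",s["ee_pos"].round(4),"F",s["ft_force"].round(1),"w",round(s["width"],3))
E
cat >cover.py <<'E'
from h import *
def arc(a,b,n=14,v=.12,dz=-.005):
    for th in np.linspace(a,b,n+1)[1:]: robot.move_straight(barpos(th)+[0,0,dz],v=v)
E
python3 - <<'E'
from cover import *
print(R.from_rotvec(sensors.sense()["eef_rot"]).as_matrix().round(2).tolist())
for th in(0.02,.5,1,1.5,1.8):
    for f in(CY+np.pi/2,CY-np.pi/2): print(th,barpos(th).round(3),ik(barpos(th)+[0,0,-.005],down(f)))
E
```

```text
[[0.31, -0.0, 0.95], [-0.95, 0.0, 0.31], [-0.0, -1.0, 0.0]]
0.02 [ 0.464 -0.024  0.1  ] [-0.29258446  0.25423913  1.92004381  0.          0.96730971 -1.96968079]
0.02 [ 0.464 -0.024  0.1  ] [-0.29258446  0.25423913  1.92004381  0.          0.96730971  1.17191187]
0.5 [ 0.502 -0.02   0.183] [-0.26170702  0.21952796  1.7275431   0.          1.19452159 -1.93880335]
0.5 [ 0.502 -0.02   0.183] [-0.26170702  0.21952796  1.7275431   0.          1.19452159  1.20278931]
1 [ 0.578 -0.012  0.24 ] [-0.21304584  0.30794961  1.4609734   0.          1.37266965 -1.89014217]
1 [ 0.578 -0.012  0.24 ] [-0.21304584  0.30794961  1.4609734   0.          1.37266965  1.25145049]
1.5 [ 0.672 -0.002  0.254] [-0.16810959  0.47351092  1.1807943   0.          1.48728744 -1.84520592]
1.5 [ 0.672 -0.002  0.254] [-0.16810959  0.47351092  1.1807943   0.          1.48728744  1.29638674]
1.8 [0.728 0.004 0.239] [-0.14705084  0.58816952  1.02724108  0.          1.52618205 -1.82414716]
1.8 [0.728 0.004 0.239] [-0.14705084  0.58816952  1.02724108  0.          1.52618205  1.31744549]
```

```bash
python3 - <<'E'
from cover import *
f=CY-np.pi/2; b=barpos(0.01)
release(); robot.goto(b+[0,0,.1],down(f)); st("above")
print(robot.move_straight(b+[0,0,-.005],v=.08,force_limit=8)); st("at")
grab(20); st("grab")
arc(0.01,.5,4); st(".5"); shot("side","s1")
E
```

```text
above t 2.4 p [ 0.4635 -0.0247  0.198 ] F [0.2 0.7 0.5] w 1.0
False
at t 3.9 p [ 0.4637 -0.0241  0.0934] F [ 0.6 -1.   0.3] w 0.999
grab t 4.3 p [ 0.4631 -0.0219  0.0928] F [0.7 7.8 0.5] w 0.792
.5 t 5.7 p [ 0.5024 -0.0176  0.1779] F [ 1.2  7.7 -0.5] w 0.792
```

View pics/s1.png

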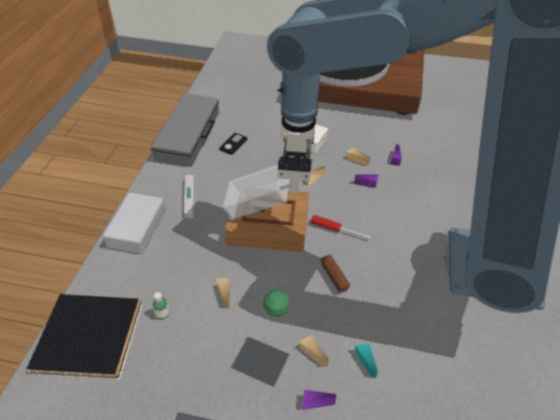

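The hood lifts with the gripper holding the bar ends; the measured width matches the 74 mm bar. The grip shows the crate is about 2 mm further to +y than I measured, so I'll correct for that and continue.

```bash
sed -i 's/CR=np.array(\[0.5674,-0.0129\])/CR=np.array([0.5676,-0.0107])/' h.py; python3 - <<'E'
from cover import *
arc(.5,1.78,10); st("open")
release(); st("rel"); robot.move_straight(sensors.sense()["ee_pos"]+[-.0,0,.06],v=.15)
robot.goto(w([-.2,-.2,.3]),down(CY-np.pi/2)); st("away")
t=shot("top","t2");s=shot("side","s2")
for n,i in(("top",t),("side",s)):
    for k in wedges(i,n):print(n,k)
o=np.zeros((600,800,3),np.uint8);o[:560,:400]=crop(t,245,345,130,270,4);o[:400,400:800]=crop(s,215,315,160,260,4)
cv2.imwrite("pics/c2.png",o)
E
```

```text
open t 9.3 p [0.7244 0.0069 0.2357] F [-0.8  5.2 -2.1] w 0.791
rel t 9.9 p [0.7244 0.0057 0.236 ] F [ 0.4 -0.3 -0.4] w 1.004
away t 12.0 p [ 0.3907 -0.2308  0.3001] F [-0.2  0.2 -0.5] w 1.0
top (array([0.38598635, 0.33219329]), np.float64(-2.3757380132769246), 1563.6548430947587, array([176., 264.]))
top (array([ 0.47925721, -0.21915129]), np.float64(-0.9535224651556451), 1327.8453416589182, array([361., 233.]))
top (array([0.61701362, 0.23301005]), np.float64(-2.877238630356759), 1549.0430185757577, array([212., 187.]))
side (array([0.61810001, 0.22772345]), np.float64(-2.9266689586729235), 1676.8063847115263, array([224., 291.]))
side (array([ 0.47825391, -0.22411992]), np.float64(-0.733654470164911), 2825.940218085889, array([314., 174.]))
side (array([ 0.36448035, -0.3263593 ]), np.float64(-2.4295825108913807), 3332.7249528099783, array([357., 157.]))
```

View pics/c2.png

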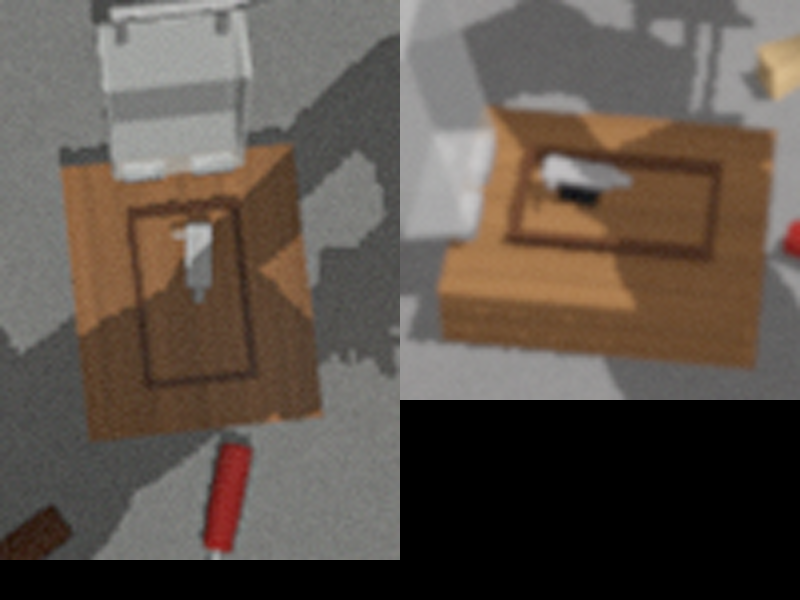

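View pics/t2.png

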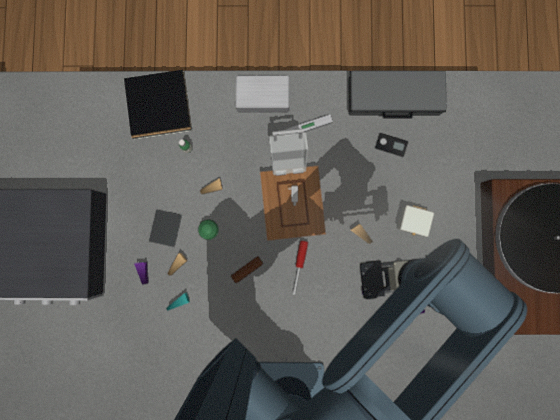

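The top crop shows the cover wide open and the headshell in the tray, centre about (294.6,193.5) with its length nearly along world x. The full view shows four wedges, with the right-hand one partly behind the arm. Next I'll move the headshell.

```bash
python3 - <<'E'
from h import *
p=plane("top",[(294.6,193.5)],.074)[0]; p[1]+=.002; print(p)
mat=np.array([.496,.371]); 
f=best([p[0],p[1],.0765],np.pi/2)
robot.goto([p[0],p[1],.18],down(f))
print(robot.move_straight([p[0],p[1],.0765],v=.1,force_limit=5)); st("at")
grab(8); st("grab"); g=sensors.sense()["ee_pos"]
robot.move_straight([g[0],g[1],.2],v=.15); st("up")
robot.goto([*mat,.15],down(f)); robot.move_straight([*mat,.045],v=.12)
print(robot.move_straight([*mat,.0285],v=.03,force_limit=2.5)); st("down")
release(); robot.move_straight([*mat,.15],v=.15)
robot.goto([.40,.0,.35],down(f)); st()
t=shot("top","t3");s=shot("side","s3")
for k in wedges(t):print(k)
o=np.zeros((600,800,3),np.uint8);o[:400,:400]=crop(t,120,220,180,280,4);o[:400,400:800]=crop(s,220,320,310,410,4)
cv2.imwrite("pics/c3.png",o)
E
```

```text
[ 0.59210743 -0.01555014  0.074     ]
False
at t 14.5 p [ 0.5926 -0.0157  0.0772] F [-0.4  0.4 -0.6] w 0.996
grab t 15.6 p [ 0.5921 -0.0156  0.0765] F [ 0.7  0.5 -0.5] w 0.19
up t 16.6 p [ 0.5914 -0.0154  0.199 ] F [-0.2  1.3 -0.6] w 0.191
True
down t 19.6 p [0.4958 0.3712 0.029 ] F [0.9 0.9 2.5] w 0.192
 t 23.4 p [4.002e-01 4.000e-04 3.494e-01] F [0.1 0.5 0.7] w 0.996
(array([ 0.36457396, -0.32554172]), np.float64(-2.1759376393314116), 1731.2499931380153, array([399., 271.]))
(array([0.38617478, 0.33204283]), np.float64(-2.382664186893735), 1563.6825091359206, array([176., 264.]))
(array([ 0.4790404, -0.2192666]), np.float64(-0.9367900817592365), 1336.5466443568002, array([361., 233.]))
(array([0.61711093, 0.23280678]), np.float64(-2.8773185946652253), 1539.9699862441048, array([212., 187.]))
```

View pics/c3.png

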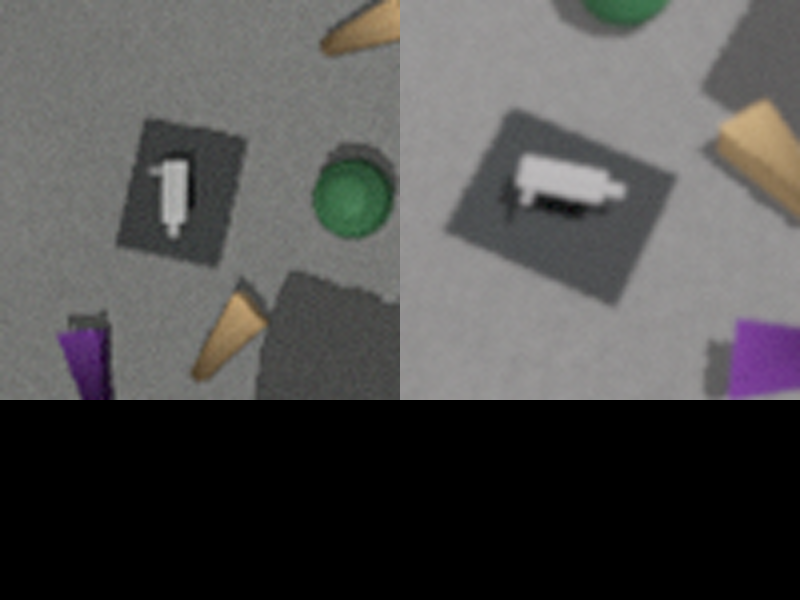

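The headshell stands upright at the mat's middle (crop (175,193), mat centre about (182,193); the parallax from its height accounts for the gap). Now the first wedge.

```bash
cat > pack.py <<'E'
from h import *
LOOK=([.40,0.,.35],np.pi/2)
def look(name=None):
    robot.goto(LOOK[0],down(best(*LOOK))); return shot("top",name)
def free(im):
    return [k for k in wedges(im) if np.linalg.norm(k[0]-CR)>.14]
def pick_place(n,wd):
    o,yw=wd[0],wd[1]; yt=CY+(0 if n%2 else np.pi); sg=1 if n%2 else -1
    px=.047-.02*(n-1)+sg*.005
    g=o+.005*np.array([np.cos(yw),np.sin(yw)])
    c=[]
    for k in(0,np.pi):
        a=ik([*g,.027],down(yw+np.pi/2+k)); b=ik(w([px,0,.077]),down(yt+np.pi/2+k))
        if a is not None and b is not None:c.append((max(abs(a[5]),abs(b[5])),k))
    k=min(c)[1]; fp,ft=down(yw+np.pi/2+k),down(yt+np.pi/2+k)
    robot.goto([*g,.12],fp)
    if robot.move_straight([*g,.027],v=.1,force_limit=6): st("CONTACT at pick"); return False
    grab(25); st("grab")
    if abs(sensors.sense()["width"]-.688)>.03: print("bad width"); return False
    e=sensors.sense()["ee_pos"]
    robot.move_straight([e[0],e[1],.16],v=.2)
    robot.goto(w([px-.008,0,.16]),ft)
    robot.move_straight(w([px-.008,0,.086]),v=.12)
    print("floor",robot.move_straight(w([px-.008,0,.0745]),v=.025,force_limit=3)); st()
    z=sensors.sense()["ee_pos"][2]+.0007
    robot.move_straight(w([px-.008,0,z]),v=.02)
    print("slid",robot.move_straight(w([px+.008,0,z]),v=.03,force_limit=4)); 
    e=sensors.sense()["ee_pos"]; st()
    r=R.from_euler("z",-CY).as_matrix()@(e-[*CR,0]); print("crate x err mm",1000*(r[0]-px),"y",1000*r[1])
    robot.move_straight(e-[0,0,.0008],v=.02,force_limit=3)
    release(); robot.move_straight(sensors.sense()["ee_pos"]+[0,0,.08],v=.15); st("done %d"%n)
    return True
E
python3 - <<'E'
from pack import *
t=look(); F=free(t); F.sort(key=lambda k:-k[0][0]); print(F[0][0])
print(pick_place(1,F[0]))
t=look("t4"); s=shot("side","s4"); [print(k) for k in free(t)]
o=np.zeros((600,800,3),np.uint8);o[:560,:400]=crop(t,245,345,130,270,4);o[:400,400:800]=crop(s,215,315,160,260,4)
cv2.imwrite("pics/c4.png",o)
E
```

```text
[0.61708203 0.23264718]
grab t 28.0 p [0.6123 0.2315 0.0273] F [-1.1 -0.4  1.9] w 0.686
floor True
 t 32.4 p [ 0.6118 -0.0061  0.077 ] F [-0.3 -0.1  3.4] w 0.688
slid True
 t 33.1 p [ 0.619  -0.0051  0.077 ] F [-0.2 -0.8  3.9] w 0.685
crate x err mm -0.3391438542099459 y 0.1375934750084407
done 1 t 34.7 p [ 0.6184 -0.005   0.1555] F [-0.5 -0.5 -0.4] w 1.003
True
(array([ 0.36499862, -0.32572338]), np.float64(-2.1711719719891467), 1696.999038584996, array([399., 271.]))
(array([0.38617478, 0.33204283]), np.float64(-2.382664186893735), 1563.6825091359206, array([176., 264.]))
(array([ 0.47948771, -0.21918564]), np.float64(-0.9390317346019796), 1345.4145380398259, array([361., 233.]))
```

View pics/c4.png

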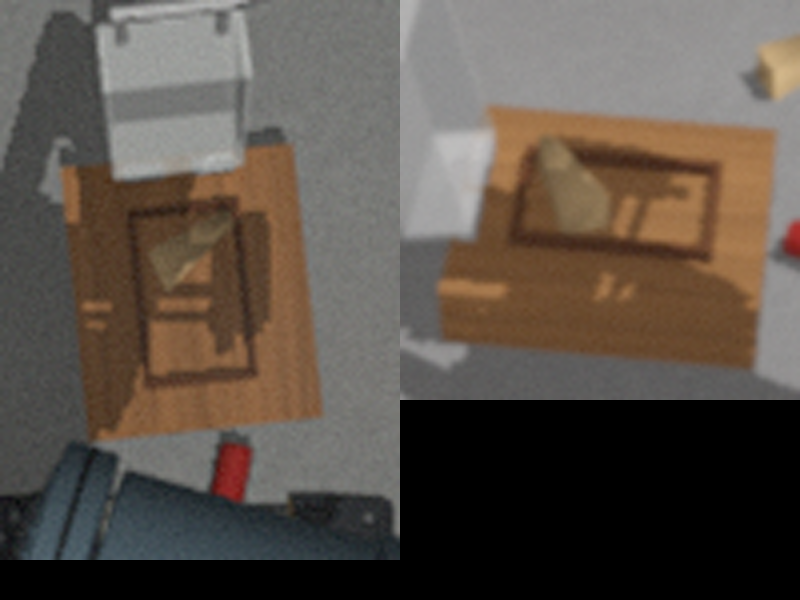

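The crop shows wedge 1 inside the tray but turned about 40°, from (160,275) to (228,217). It was square in the grip when placed, so it was either knocked or turned on release. I'll measure it and set it again.

```bash
python3 - <<'E'
from h import *
t=cv2.imread("pics/t4.png")
x0,x1,y0,y1=276,310,178,230
h=cv2.cvtColor(cv2.GaussianBlur(cv2.resize(t,None,fx=4,fy=4,interpolation=cv2.INTER_CUBIC),(9,9),0),cv2.COLOR_BGR2HSV)
print(h[(130+262-0)//1*0+ (195*4),290*4],h[186*4,299*4],h[215*4,300*4])
roi=h[y0*4:y1*4,x0*4:x1*4]; hs=roi.astype(int)
m=((hs[...,0]>=16)&(hs[...,0]<=30)&(hs[...,1]<120)&(hs[...,2]>65)).astype(np.uint8)*255
m=cv2.morphologyEx(m,cv2.MORPH_OPEN,np.ones((7,7)))
cs=cv2.findContours(m,0,1)[0]; c=max(cs,key=cv2.contourArea)
px=(c.reshape(-1,2)+.0)/4+[x0,y0]-.375
P=plane("top",px,.064)[:,:2]*1000
cc,a,ar=moments(P);yaw=a-A0;r=np.array([[np.cos(yaw),-np.sin(yaw)],[np.sin(yaw),np.cos(yaw)]])
print("wedge",(cc-r@C0)/1000,yaw,ar)
v=cv2.resize(t[y0:y1,x0:x1],None,fx=10,fy=10,interpolation=cv2.INTER_CUBIC)
cv2.drawContours(v,[((c-.0)*2.5).astype(int)],-1,(0,255,0),1)
s=cv2.imread("pics/s4.png");b=cv2.resize(s[185:235,235:285],None,fx=9,fy=9,interpolation=cv2.INTER_CUBIC)
o=np.zeros((520,800,3),np.uint8);o[:520,:340]=v;o[:450,345:795]=b;o=cv2.convertScaleAbs(o,alpha=1.4);cv2.imwrite("pics/c5.png",o)
E
```

```text
[ 17 102 100] [ 17 102  85] [ 14 117  87]
wedge [ 0.60110953 -0.01283434] 0.5205044942576091 1341.993493256874
```

View pics/c5.png

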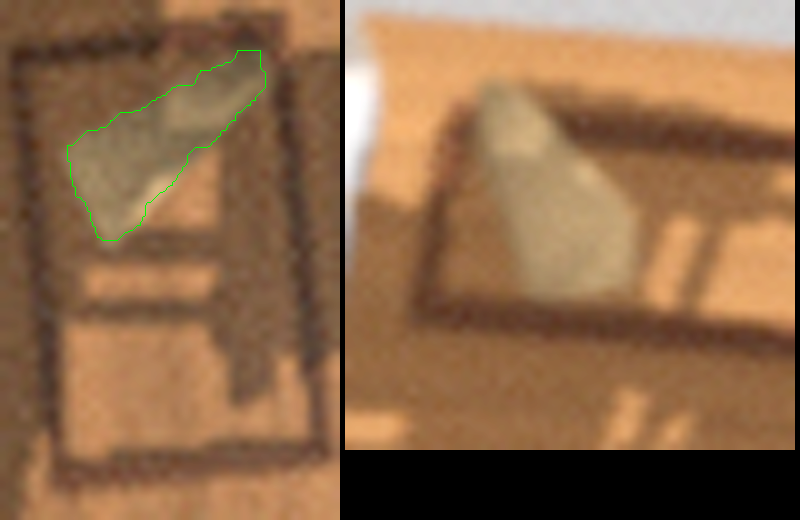

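```bash
sed -i 's/def pick_place(n,wd):/def pick_place(n,wd,z0=0.):/; s/\[\*g,.027\]/[*g,z0+.027]/g; s/\[\*g,.12\]/[*g,z0+.1]/' pack.py
python3 - <<'E'
from pack import *
print(pick_place(1,(np.array([.601,-.011]),.5205),.05))
t0=shot("top","t5")
t=look("t6"); s=shot("side","s6"); [print(k) for k in free(t)]
o=np.zeros((600,800,3),np.uint8);o[:560,:400]=crop(t,245,345,130,270,4);o[:400,400:800]=crop(s,215,315,160,260,4);o[400:600,400:800]=crop(t0,245,345,160,210,4)
cv2.imwrite("pics/c6.png",o)
E
```

```text
grab t 38.5 p [ 0.6055 -0.0085  0.0772] F [-0.9  1.2  1.1] w 0.687
floor True
 t 40.7 p [ 0.6118 -0.0061  0.077 ] F [-1.   0.1  2.8] w 0.691
slid True
 t 41.3 p [ 0.6204 -0.005   0.077 ] F [ 0.1 -0.2  4.3] w 0.685
crate x err mm 1.1066742154673403 y 0.09771912491319944
done 1 t 43.0 p [ 0.6199 -0.0049  0.1555] F [-0.3 -0.1 -0.7] w 1.001
True
(array([ 0.3650224 , -0.32590645]), np.float64(-2.1587674337360965), 1714.1967065962963, array([399., 271.]))
(array([0.38621052, 0.33210451]), np.float64(-2.3829989509596654), 1572.4806822617538, array([176., 264.]))
(array([ 0.47949866, -0.21908157]), np.float64(-0.9461127394206592), 1319.1295760131907, array([361., 233.]))
```

View pics/c6.png

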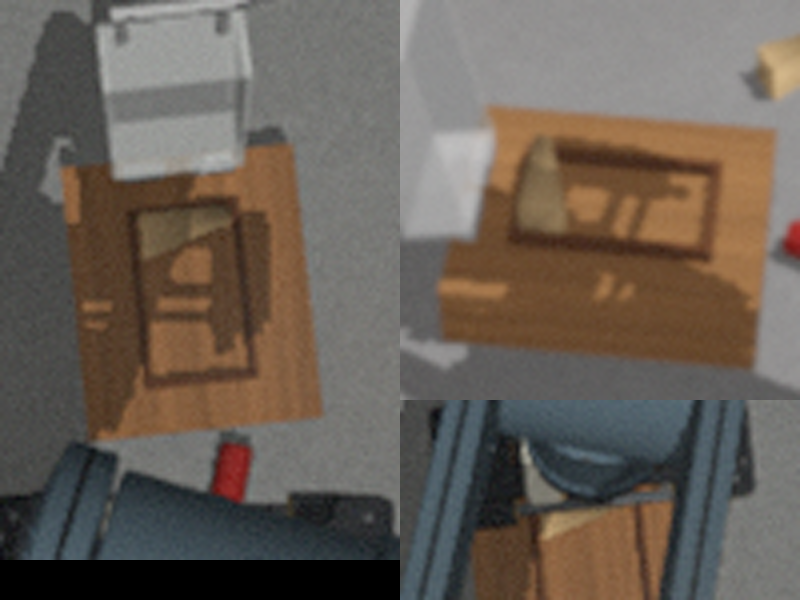

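Wedge 1 is now flat against the stop at the back of the tray (crop (185,230)), so the earlier turn was the announced knock. Next are wedges 2 to 4, with a firmer slide.

```bash
sed -i 's/\[2\]+.0007/[2]+.0012/; s/force_limit=4)/force_limit=8)/; s/\.0008/.0013/' pack.py
python3 - <<'E'
from pack import *
t=look(); F=free(t); F.sort(key=lambda k:-k[0][0]); print(F[0][0])
print(pick_place(2,F[0]))
t=look("t7"); F=free(t); F.sort(key=lambda k:-k[0][0]); [print(k) for k in F]
s=shot("side","s7")
o=np.zeros((600,800,3),np.uint8);o[:560,:400]=crop(t,245,345,130,270,4);o[:400,400:800]=crop(s,215,315,160,260,4)
cv2.imwrite("pics/c7.png",o)
E
```

```text
[ 0.47947653 -0.21910754]
grab t 48.2 p [ 0.4825 -0.2233  0.0273] F [-0.7  0.4  2.4] w 0.689
floor True
 t 52.3 p [ 0.582  -0.0093  0.0771] F [ 0.1 -0.5  2.9] w 0.686
slid True
 t 53.0 p [ 0.5882 -0.0083  0.0773] F [ 0.5 -0.3 -0.5] w 0.687
crate x err mm -1.2106319834492945 y 0.22302544964602128
done 2 t 54.6 p [ 0.5878 -0.0082  0.1553] F [-0.7 -0.1  0.3] w 1.007
True
(array([0.38621052, 0.33210451]), np.float64(-2.3829989509596654), 1572.4806822617538, array([176., 264.]))
(array([ 0.36493359, -0.32590167]), np.float64(-2.1549754598648767), 1714.175016329158, array([399., 271.]))
```

View pics/c7.png

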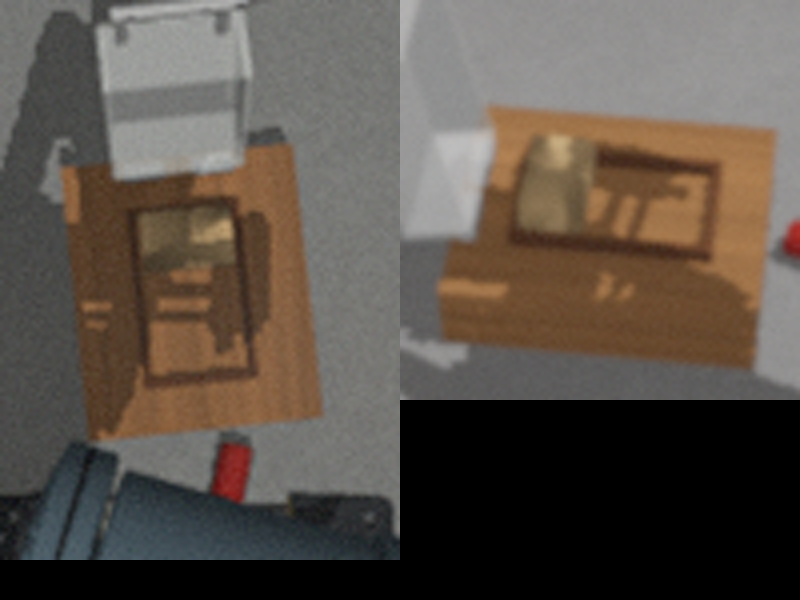

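Wedges 1 and 2 form a closed block at the back stop (crop (190,235)). On to 3 and 4.

```bash
python3 - <<'E'
from pack import *
for n in(3,4):
    t=look(); F=free(t); F.sort(key=lambda k:-k[0][0]); print(F[0][0])
    if not pick_place(n,F[0]): break
t=look("t8"); F=free(t); [print(k) for k in F]
robot.goto([.35,-.35,.4],down(best([.35,-.35,.4],0))); t=shot("top","t9"); s=shot("side","s9"); [print(k) for k in free(t)]
o=np.zeros((600,800,3),np.uint8);o[:400,:400]=crop(t,245,345,150,250,4);o[:400,400:800]=crop(s,215,315,160,260,4)
o[400:600,:267]=cv2.resize(t,(267,200));o[400:600,267:534]=cv2.resize(s,(267,200))
cv2.imwrite("pics/c9.png",o)
E
```

```text
[0.38621052 0.33210451]
grab t 60.1 p [0.3826 0.3288 0.0273] F [-0.2  0.4  3.6] w 0.687
floor True
 t 64.7 p [ 0.5721 -0.0104  0.0771] F [ 0.3 -0.2  3.6] w 0.686
slid True
 t 65.4 p [ 0.58   -0.0093  0.078 ] F [-0.2 -1.4  5. ] w 0.688
crate x err mm 0.5098340030966417 y 0.09822795659647535
done 3 t 67.0 p [ 0.5796 -0.0092  0.1561] F [-0.1 -0.1 -0.2] w 0.999
[ 0.36485447 -0.32588306]
grab t 71.1 p [ 0.362  -0.33    0.0272] F [ 0.1 -0.2  3. ] w 0.681
floor True
 t 74.5 p [ 0.5422 -0.0135  0.077 ] F [-0.5 -0.   3.7] w 0.686
slid True
 t 75.1 p [ 0.5486 -0.0124  0.0772] F [ 0.4 -0.1 -0.6] w 0.685
crate x err mm -1.0437195474453376 y 0.30305273340046657
done 4 t 76.7 p [ 0.5481 -0.0123  0.1553] F [-0.9 -0.2  0.4] w 1.002
```

View pics/c9.png

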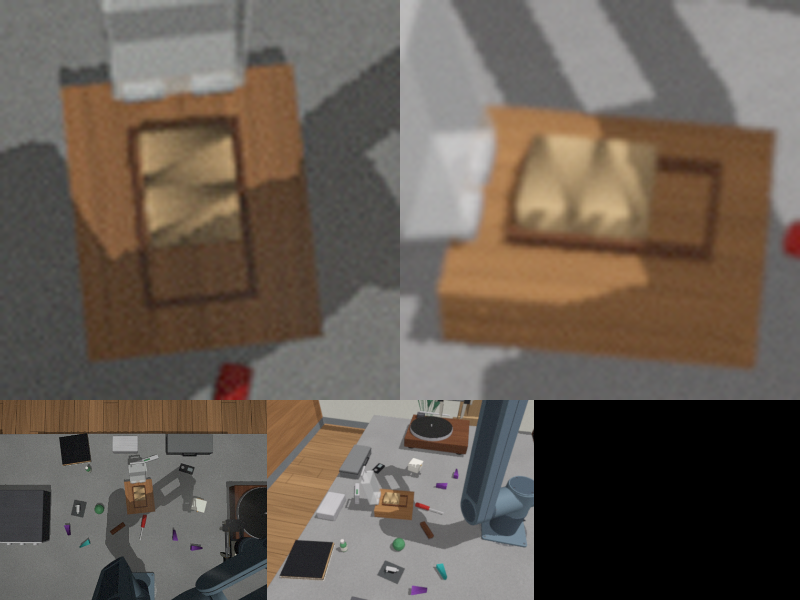

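All four wedges sit alternately in one row at the back of the tray (crop (190,185)), and none are left on the table in either view. I'll push gently on the front face with closed fingers to square and tighten the row, then shut the cover.

```bash
python3 - <<'E'
from pack import *
f=best(w([-.05,0,.08]),CY+np.pi/2)
grab(10); robot.goto(w([-.052,0,.15]),down(f)); robot.move_straight(w([-.052,0,.08]),v=.1,force_limit=6); st()
def x(): return (R.from_euler("z",-CY).as_matrix()@(sensors.sense()["ee_pos"]-[*CR,0]))[0]*1000
print(robot.move_straight(w([-.02,0,.08]),v=.02,force_limit=5),x()); st()
print(robot.move_straight(w([-.02,0,.08]),v=.02,force_limit=9),x()); st()
robot.move_straight(w([-.052,0,.08]),v=.05); robot.move_straight(w([-.052,0,.16]),v=.15); release()
robot.goto([.35,-.35,.4],down(best([.35,-.35,.4],0))); t=shot("top","t10"); s=shot("side","s10")
o=np.zeros((520,800,3),np.uint8);o[:520,:340]=crop(t,276,310,178,230,10);o[:450,345:795]=crop(s,238,288,180,230,9)
cv2.imwrite("pics/c10.png",cv2.convertScaleAbs(o,alpha=1.2))
E
```

```text
t 84.1 p [ 0.5164 -0.0164  0.0805] F [ 0.1 -0.   0.1] w 0.001
True -31.860277030774522
 t 85.1 p [ 0.5359 -0.0138  0.0793] F [-0.4  0.1  0.1] w 0.003
True -31.794389573891287
 t 85.4 p [ 0.5359 -0.0136  0.0787] F [-0.3 -0.3  0.9] w 0.002
```

View pics/c10.png

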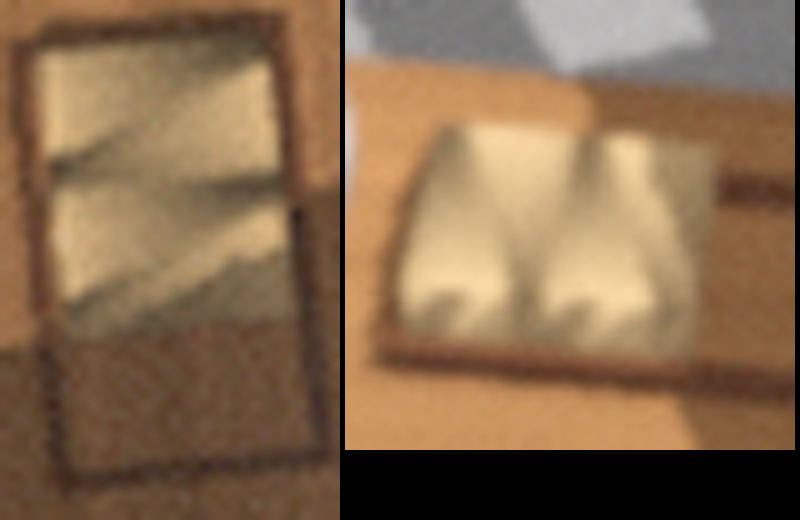

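The row is tight: the second push, at a higher force limit, moved it no further. No gaps show. Closing the cover.

```bash
python3 - <<'E'
from cover import *
f=CY-np.pi/2; b=barpos(1.78); 
robot.goto(b+[0,0,.08],down(f)); print(robot.move_straight(b+[0,0,-.005],v=.1,force_limit=6)); st("at")
grab(20); st("grab")
if abs(sensors.sense()["width"]-.792)<.02:
    arc(1.78,.25,13,v=.1); st(".25"); arc(.25,.04,3,v=.04); st(".04")
    print(robot.move_straight(barpos(-.03)+[0,0,-.005],v=.015,force_limit=8)); st("down")
    release(); st("rel"); robot.move_straight(sensors.sense()["ee_pos"]+[0,0,.1],v=.1)
robot.goto([.35,-.35,.4],down(best([.35,-.35,.4],0))); t=shot("top","t11"); s=shot("side","s11"); st("end")
o=np.zeros((600,800,3),np.uint8);o[:400,:400]=crop(t,245,345,150,250,4);o[:400,400:800]=crop(s,215,315,160,260,4)
o[400:600,:267]=cv2.resize(t,(267,200));o[400:600,267:534]=cv2.resize(s,(267,200))
cv2.imwrite("pics/c11.png",o)
E
```

```text
False
at t 93.1 p [0.7249 0.0059 0.2368] F [-0.4 -0.1  0.5] w 1.002
grab t 93.6 p [0.7246 0.007  0.2364] F [-0.2  2.9  3. ] w 0.793
.25 t 98.5 p [ 0.4779 -0.0202  0.1372] F [-2.1  5.9 -0.1] w 0.794
.04 t 100.0 p [ 0.4651 -0.0217  0.099 ] F [-3.   4.5 -1.5] w 0.792
True
down t 100.7 p [ 0.4631 -0.0218  0.0885] F [-0.3 -0.3  5.1] w 0.791
rel t 101.2 p [ 0.4601 -0.0202  0.0865] F [ 0.3  0.3 -0.4] w 0.999
end t 104.4 p [ 0.3503 -0.3495  0.3996] F [1.1 1.  0.1] w 1.0
```

View pics/c11.png

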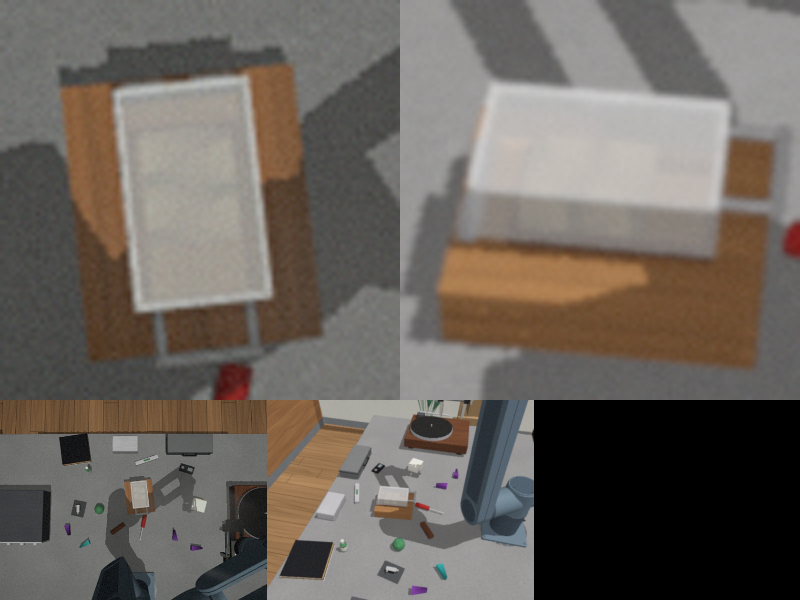

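The cover is down: it met its stop, the bar is at (295,238) as at the start, and the bystanders look unmoved. Handing in.

```bash
python3 -c "
from bench import sign_off;print(sign_off())"
```

```text
the job is handed in; nothing more can be done
None
```

I finished the job and handed it in at about 105 s of the 210 s allowed; sign-off gives no verdict.

- **Cover:** I opened it to about 1.78 rad, gripping the bar by its ends. At the end I lowered it slowly until it met its stop; the last pictures show it fully down.
- **Headshell:** It stands upright in the middle of the grey mat, to within a few millimetres by the camera.
- **Wedges:** There were four beech wedges. They lie flat and alternately head to tail, with the first one against the back stop.
- **One repair:** My first check showed wedge 1 turned about 25° in the tray. I took this to be the announced knock, picked it up again and reset it before going on.
- **Row check:** I pushed the front of the row with closed fingers. It did not move on the second, firmer push, and no gaps showed in the enlarged picture. The contact point was about 1.3 mm further forward than I calculated, which is within the 2 mm calibration.
- **Other things:** The purple and turquoise look-alikes and the bystanders look unmoved, judged by eye only.

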